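Turn the counter display and point out the globe

TASK

A customer stands across the counter and asks for the small wooden globe on the round turntable. With the fingertips, gently push the turntable's tall upright post round until the globe stands right behind the price card, let go, then point down at the top of the globe from a few centimetres above it, and stay there for two seconds; finish still pointing at it, touching nothing. Do not grip, lift, touch or knock over any of the goods, neither those on the turntable nor the flask and toy car on the counter.

Things in the scene. Friction and masses are not known exactly. Their poses are not given: they have to be found in the camera images.
- stand: Fixed foot; origin at counter height on the turntable's vertical axis, z up, +x towards the price card: a plain card in a leaning black holder fixed to the foot, 80 mm wide, 56 mm high, 155 to 175 mm from the axis. The turntable is a round wooden plate, radius 134 mm, top 36 mm above the counter; it turns both ways (1 to 4 N at the post) and stops where it is left.
- front (a point): Point on the foot (it does not turn) at the plate's top surface, 75 mm from the axis towards the price card: the middle of where the globe must stand.
- turntable (a joint): Angle of the turntable, rad, positive anticlockwise seen from above, limits -4.5 and 4.5; it starts near 0.
- post_top (a point): Top centre of the upright steel push post fixed on the turntable: 14 mm in diameter, 110 mm from the axis, top 166 mm above the counter (130 mm above the plate). It is taller than the goods on the plate (at most 78 mm), so its upper part can be pushed by fingers passing above them. The goods stand at least 38 degrees round the plate from it.
- globe_center (a point): Middle of the loose wooden globe, half-way up: a ball 56 mm in diameter with a thin brass ring, on a dark round foot 54 mm across, 78 mm high in all, 160 g; it just stands on the plate about 75 mm from the axis and rides round with it. z axis up.
- globe_top (a point): Topmost point of the globe, 78 mm above the plate, on its upright axis.
- clock_center (a point): Middle of the loose round desk clock, half-way up: a steel drum 64 mm across and 26 mm thick standing on edge on a flat foot, 72 mm high; stands on the plate about 75 mm from the axis. z axis up.
- tin_center (a point): Middle of the loose lidded round gift tin, half-way up: 65 mm across, 60 mm high; stands on the plate about 75 mm from the axis. z axis up.
- flask_center (a point): Middle of the loose steel drinking flask, half-way up: 62 mm across, 190 mm high, standing on the counter about 280 mm from the turntable's axis. z axis up.
- car_center (a point): Middle of the loose toy car, 110 mm long, 44 mm wide, 50 mm high, standing on the counter about 270 mm from the turntable's axis. z axis up.
- globe: The wooden globe as a whole; origin at the centre of its underside, z up.
- clock: The desk clock as a whole; origin at the centre of its underside, z up.
- tin: The gift tin as a whole; origin at the centre of its underside, z up.
- flask: The flask as a whole; origin at the centre of its underside, z up.
- car: The toy car as a whole; origin at the centre of its underside, z up.

How it is judged:
On the way, in this order (a step that is already met when the one before it is completed fails the run):
1. the turntable is at rest with the globe behind the price card, and the fingers have let go of it (horizontal distance between globe_center and front below 0.022 m and velocity of joint turntable between -0.05 and 0.05 rad/s and contact force between the fingers and stand below 0.2 N), for 0.2 s.
2. the fingertips point at the globe from just above it for 1.5 s (horizontal distance between globe_center and front below 0.024 m and horizontal distance between the grasp point and globe_top below 0.03 m and z of the grasp point in the frame of globe_top between 0.015 and 0.1 m and velocity of joint turntable between -0.05 and 0.05 rad/s), for 1.5 s.
At the end, for the whole second after the job is handed in: Globe upright on the resting turntable, within 24 mm of the point behind the card (22 mm when let go); grasp point within 30 mm sideways of the globe's top and 15 to 100 mm above it, touching nothing; clock and tin upright on the plate; flask and car within 15 mm of their starts (all of step 2 and angle between each of globe_center, clock_center, tin_center's own z axis and vertical below 0.15 rad and z of globe_center in the frame of stand between 0.065 and 0.085 m and z of clock_center in the frame of stand between 0.062 and 0.082 m and z of tin_center in the frame of stand between 0.056 and 0.076 m and distance of each of flask_center, car_center from where it was at the start of the episode below 0.015 m).
It fails at once if the robot touches the globe (contact force between any of the arm, the fingers and globe above 0.3 N).
It fails at once if the robot touches the clock or the tin (contact force between any of the arm, the fingers and clock above 0.3 N or contact force between any of the arm, the fingers and tin above 0.3 N).
It fails at once if something on the plate is lifted or tipped over (z of globe_center in the frame of stand above 0.087 m or z of clock_center in the frame of stand above 0.084 m or z of tin_center in the frame of stand above 0.078 m or angle between any of globe_center, clock_center, tin_center's own z axis and vertical above 0.3 rad).
It fails at once if the flask or the toy car is touched or moved (contact force between any of the arm, the fingers and flask above 0.3 N or contact force between any of the arm, the fingers and car above 0.3 N or distance of any of flask_center, car_center from where it was at the start of the episode above 0.015 m).
It fails at once if the display is gripped or pushed hard (over 35 N) (contact force between any of the fingers, the arm and stand above 35 N).
It also fails if it takes over 58 s, if anything falls off the work surface, if the arm or the gripper's body presses on something with over 40 N, if the wrist force passes 120 N, or if a joint passes its speed limit or range.

ROBOT

A 7-joint arm with a two-finger parallel gripper is mounted at the origin on the work surface. World frame = base frame: x ahead of the robot, y to its left, z up, the work surface at z = 0. Lengths are in m, angles in rad, forces in N, time in s.
With the tool pointing down it reaches from about 0.4 to 0.875 m from the base axis. Payload 19.3 kg.
Tool frame: the origin (TCP) lies midway between the tips of the shut fingers; the grasp point (between the pads) lies 19 mm behind it; z points along the fingers, y is the line along which they close (so a half turn about z gives the same grasp; the last joint's range is limited). The gripper opens to 85 mm and grips with 20 to 120 N. Pads are 22 mm wide; open, the fingers measure 114 mm over their backs; the gripper's body (76 mm by 85 mm) begins 54 mm behind the grasp point. The pads swing forward as they close: fully open they stand 13 mm farther back than shut.
Start: joints at [1.115, 0.521, -0.036, 1.599, 0.021, 1.021, -0.113], TCP at [0.235, -0.579, 0.231] pointing down, gripper open.
Joint ranges: [-2.91, 2.91], [-0.3, 2.13], [-1.5, 1.42], [0.17, 2.43], [-1.26, 4.41], [0.16, 1.93], [-2.52, 2.52]. Speed limits (rad/s): [1.89, 1.89, 2.39, 2.39, 3.01, 3.01, 3.01].

INTERFACE

Orientations are given as [roll, pitch, yaw] about the fixed x, y, z axes, in that order (R = Rz(yaw) Ry(pitch) Rx(roll)).
In Python, from workcell import * gives the robot as it stands.
- The arm moves only by the shell command python3 -m creep 'ROWS' [FORCE]. ROWS is JSON, a list that holds one entry, the list of rows, each a list of 7 numbers: the closure, from -1 (fully open) to 1 (shut), then the shift along the tool's x, y, z in m, then the turn, a rotation vector about the tool's x, y, z in degrees. A call has 1 to 10 rows; each row shifts and turns the commanded pose from where the row before left it, along the tool's axes as they then stand; what a row does not reach is not made up. A row lasts 1/10 s, in which the tool goes at most 50 mm and 8.59 degrees, less where a joint would pass 70% of its speed; a pose out of reach is approached as far as the arm can. A call is refused whole if a number of a shift passes 0.05 or a number of a turn 8.59, either way. A call with a gripper value outside its range is refused whole. The fingers move at their own pace and stop on an object; FORCE is the grip in N (left out, the last holds). Time passes only in rows, so rows that do not move let the fingers close. It gives the time, the measured TCP pose, the force, the opening and the grip force at its end, in the units of the state.
- observe(): the state, without advancing time (a new reading comes with each control period).
- grab_frame(name): name is "scene" or "top" or "wrist"; returns a dict with "image" (384x512x3 uint8, red, green, blue), "range_z" (384x512 float32, m along the optical axis (not along the pixel's ray), 0 where there is no reading), "fx", "fy", "cx", "cy" (pixels), "R" (3x3) and "t" (3): a world point X has camera coordinates R X + t; the wrist camera has in their place "T_tool_cam" (4x4, takes a point from camera to tool coordinates, whose origin is the TCP and whose axes are the flange's). Camera axes: x right, y down, z forward; pixel columns grow to the right and rows downward; lengths in m; the calibration is good to about 2 mm. A picture is of the moment at which its call begins: read the wrist's pose just before it.
- job_done(): hands the job in; it is judged then, once.
Trained networks look in a picture, given as the dict that the camera call returned (one of the last four; its "shot" number tells which), for a name from the list of things; names that differ only in an ending like _2 or _b are one class to them, and where a whole thing is asked for, a point or a joint stands for the part that bears it (a point fixed in the world has none). Each returns a list of dicts, best first, with "confidence" (0 to 1); they miss things now and then, are a little off and sometimes report something else, mostly with a low value. They report only what shows in the picture. A call takes as long as a camera call.
- find_in(picture, thing): "extent" ([centre column, centre row, width, height] in pixels, round what is visible of it).
- outline_of(picture, thing): "region" (384x512 bool, what is visible of it) and "extent" ([centre column, centre row, width, height] in pixels, round what is visible of it).
- tip_of(picture, thing): "position" ([column, row] in pixels: a listed point, or the origin of a listed thing).
The state is a dict: "clock": time; "qpos": joint angles; "qd": joint speeds; "joint_efforts": joint torques, N m; "position": TCP position; "tool_rot": TCP orientation; "force": force on the tool from outside, world axes, zero at the start; "moment": the same for the moment, N m; "grip_width": finger opening in m; "finger_force": force on a finger pad.
Only numpy, scipy, OpenCV 4.12 (cv2) and the standard library are available. Lean on these libraries where they do the work, as an engineer would, in place of code of your own. Each camera call takes 0.05 s, during which the arm holds its last target. There are 200 camera calls.

## Working session

There is one attempt and no reset: what is moved stays moved. The work goes in short steps, Python scripts to look and compute and a shell command to move; the robot and the scene stay as the last step left them, time stands still between calls to the robot, and variables do not carry over. Pictures are saved under pics/ and viewed, at most 10 in all, crops included, and the job is handed in when it is done.

```bash
mkdir -p pics
cat > h.py <<'E'
from workcell import *
import numpy as np, cv2
def pt(f,u,v,z=None):
    # world point from pixel, with plane height z or the range image
    ray=np.array([(u-f["cx"])/f["fx"],(v-f["cy"])/f["fy"],1.])
    R,t=np.array(f["R"]),np.array(f["t"])
    if z is None:
        return R.T@(ray*f["range_z"][int(round(v)),int(round(u))]-t)
    c=-R.T@t; d=R.T@ray
    return c+d*(z-c[2])/d[2]
E
python3 - <<'E'
from h import *
s=observe(); print({k:np.round(v,3) for k,v in s.items()})
for n in("top","scene"):
    f=grab_frame(n); cv2.imwrite(f"pics/{n}0.png",f["image"][:,:,::-1])
    for th,z in [("stand",0),("front",.036),("post_top",.166),("globe_center",.075),("globe_top",.114),("clock_center",.072),("tin_center",.066),("flask_center",.095),("car_center",.025)]:
        for r in tip_of(f,th)[:2]:
            print(n,th,np.round(r["position"]),round(r["confidence"],2),np.round(pt(f,*r["position"],z),3))
E
```

```text
{'clock': np.float64(0.0), 'qpos': array([ 1.115,  0.522, -0.036,  1.6  ,  0.021,  1.021, -0.113]), 'qd': array([-0.   ,  0.001, -0.002,  0.   , -0.   , -0.   , -0.001]), 'joint_efforts': array([-1.0000e-03, -9.2711e+01,  1.9800e+00, -3.6993e+01,  1.8000e-02,
        8.0000e-03,  0.0000e+00]), 'position': array([ 0.235, -0.579,  0.231]), 'tool_rot': array([-3.14 ,  0.   ,  0.386]), 'force': array([-0.726,  0.132,  0.535]), 'moment': array([-0.056,  0.016, -0.017]), 'finger_force': np.float64(0.0), 'grip_width': np.float64(0.085)}
top stand [305. 191.] 0.62 [ 0.581 -0.141  0.   ]
top front [313. 169.] 0.58 [ 0.648 -0.162  0.036]
top front [295. 212.] 0.21 [ 0.505 -0.1    0.036]
top post_top [278. 195.] 0.85 [ 0.538 -0.034  0.166]
top globe_center [336. 192.] 0.83 [ 0.565 -0.229  0.075]
top globe_top [380. 222.] 0.73 [ 0.468 -0.347  0.114]
top globe_top [333. 186.] 0.67 [ 0.577 -0.207  0.114]
top clock_center [298. 211.] 0.55 [ 0.505 -0.106  0.072]
top flask_center [226. 155.] 0.64 [0.676 0.123 0.095]
top car_center [382. 224.] 0.71 [ 0.47  -0.386  0.025]
scene stand [195. 237.] 0.83 [ 0.577 -0.142  0.   ]
scene front [201. 251.] 0.94 [ 0.649 -0.157  0.036]
scene post_top [224. 167.] 0.75 [ 0.534 -0.025  0.166]
scene globe_center [165. 226.] 0.67 [ 0.561 -0.212  0.075]
scene globe_center [ 91. 243.] 0.29 [ 0.518 -0.385  0.075]
scene globe_top [163. 219.] 0.74 [ 0.571 -0.214  0.114]
scene clock_center [196. 196.] 0.7 [ 0.508 -0.099  0.072]
scene tin_center [225. 225.] 0.7 [ 0.629 -0.079  0.066]
scene tin_center [303. 202.] 0.25 [0.667 0.136 0.066]
scene flask_center [301. 199.] 0.72 [0.674 0.123 0.095]
scene car_center [ 90. 244.] 0.88 [ 0.478 -0.39   0.025]
```

View pics/top0.png

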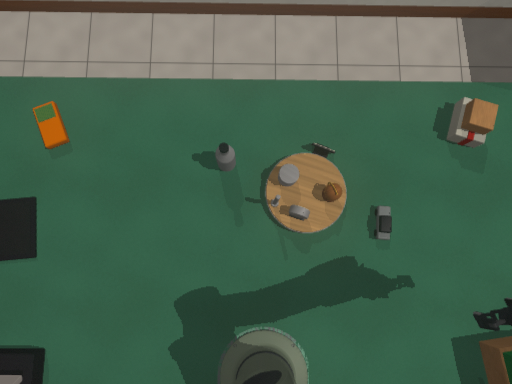

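View pics/scene0.png

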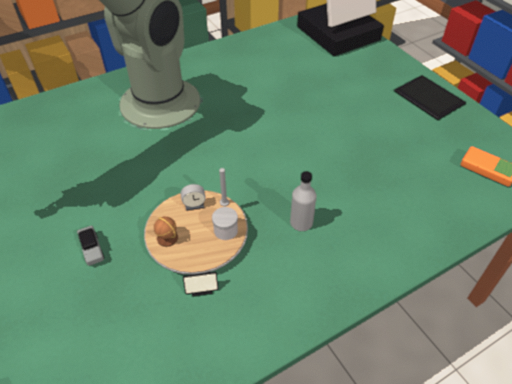

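The top view shows the plate at (306,193), the globe at (332,192), the post at (277,198) and the card at (322,149). The clock is at (299,212) and the tin at (289,175). The flask is at (226,157) and the car at (384,222), both clear of the plate. The globe needs about +83° anticlockwise. I'll start on the far side of the post and push with tool −x, since the present yaw already suits that.

```bash
python3 -m creep '[[[1,0.029,-0.022,0,0,0,0],[1,0.029,-0.022,0,0,0,0],[1,0.029,-0.022,0,0,0,0],[1,0.029,-0.022,0,0,0,0],[1,0.029,-0.022,0,0,0,0],[1,0.029,-0.022,0,0,0,0],[1,0.029,-0.022,0,0,0,0],[1,0.029,-0.022,0,0,0,0],[1,0.029,-0.022,0,0,0,0],[1,0.029,-0.022,0,0,0,0]]]' 20
python3 -m creep '[[[1,0.029,-0.022,0,0,0,0],[1,0.029,-0.022,0,0,0,0],[1,0.029,-0.022,0,0,0,0],[1,0.029,-0.022,0,0,0,0],[1,0.029,-0.022,0,0,0,0],[1,0.029,-0.022,0,0,0,0],[1,0.029,-0.022,0,0,0,0],[1,0.029,-0.022,0,0,0,0],[1,0,0,0,0,0,0],[1,0,0,0,0,0,0]]]'
python3 - <<'E'
from h import *
s=observe(); print({k:np.round(s[k],3) for k in("clock","position","tool_rot","qpos","force","grip_width")})
p=np.array(s["position"]);from scipy.spatial.transform import Rotation as Ro
R=Ro.from_euler("xyz",s["tool_rot"]).as_matrix()
f=grab_frame("wrist"); cv2.imwrite("pics/w1.png",f["image"][:,:,::-1])
T=R@np.array(f["T_tool_cam"])[:3,:3]; tc=R@np.array(f["T_tool_cam"])[:3,3]+p
f2=dict(f); f2["R"]=T.T; f2["t"]=-T.T@tc
for th,z in [("stand",0),("front",.036),("post_top",.166),("globe_center",.075),("globe_top",.114),("tin_center",.066)]:
    for r in tip_of(f,th)[:2]:
        print(th,np.round(r["position"]),round(r["confidence"],2),np.round(pt(f2,*r["position"],z),3))
f=grab_frame("top")
# plate centre from depth: points at z 30..42 mm near the stand
R,t=np.array(f["R"]),np.array(f["t"]); v,u=np.mgrid[:384,:512]; d=f["range_z"]
X=np.stack([(u-f["cx"])/f["fx"]*d,(v-f["cy"])/f["fy"]*d,d],-1).reshape(-1,3)
X=(X-t)@R; m=(abs(X[:,2]-.036)<.008)&(np.hypot(X[:,0]-.58,X[:,1]+.142)<.16)
print(m.sum(),cv2.minEnclosingCircle(X[m][:,:2].astype(np.float32)))
E
```

```text
clock: 2.0
position: [0.4217, -0.2648, 0.2315]
tool_rot: [3.141, -0.0, 0.386]
force: [0.1, 0.9, -0.3]
grip_width: 0.0003
finger_force: 0.0
clock: 3.0
position: [0.5698, -0.0152, 0.231]
tool_rot: [-3.141, 0.0, 0.387]
force: [-0.5, -0.6, -1.0]
grip_width: 0.0001
finger_force: 0.0
{'clock': np.float64(3.0), 'position': array([ 0.57 , -0.015,  0.231]), 'tool_rot': array([-3.141,  0.   ,  0.387]), 'qpos': array([ 0.092,  0.442, -0.232,  1.74 ,  0.119,  0.974, -1.369]), 'force': array([-0.475, -0.65 , -1.049]), 'grip_width': np.float64(0.0)}
stand [352. 187.] 0.86 [ 0.577 -0.139  0.   ]
front [414. 151.] 0.81 [ 0.644 -0.167  0.036]
front [164.   6.] 0.69 [0.675 0.118 0.036]
post_top [351. 188.] 0.2 [ 0.605 -0.071  0.166]
globe_center [433. 243.] 0.76 [ 0.567 -0.213  0.075]
globe_top [460. 265.] 0.74 [ 0.567 -0.219  0.114]
tin_center [333. 139.] 0.67 [ 0.624 -0.073  0.066]
418 ((0.5907753705978394, -0.1362818330526352), 0.14566972851753235)
```

View pics/w1.png

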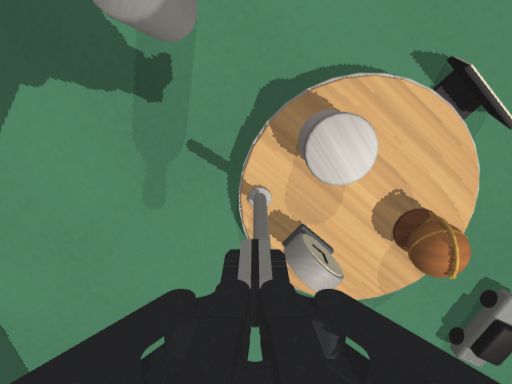

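Run:
```python
from h import *
from scipy.spatial.transform import Rotation as Ro
s=observe();p=np.array(s["position"]);R=Ro.from_euler("xyz",s["tool_rot"]).as_matrix()
f=grab_frame("wrist");T=R@np.array(f["T_tool_cam"])[:3,:3]; tc=R@np.array(f["T_tool_cam"])[:3,3]+p
f2=dict(f); f2["R"]=T.T; f2["t"]=-T.T@tc
print("cam",tc,"axis",T[:,2])
for X in [(.538,-.034,.166),(.538,-.034,.036),(.578,-.141,.036),p]:
    c=T.T@(np.array(X)-tc); print(X,c[:2]/c[2]*f["fx"]+[f["cx"],f["cy"]])
for v in (196,205,220,235): print(v,pt(f2,260,v))
print("base on plate",pt(f2,260,196,.036))
f=grab_frame("top")
for r in tip_of(f,"post_top")[:2]: print(r["position"],r["confidence"],pt(f,*r["position"],.166))
f=grab_frame("scene")
for r in tip_of(f,"post_top")[:2]: print(r["position"],r["confidence"],pt(f,*r["position"],.166))
```

```text
cam [0.64193868 0.01373019 0.37470633] axis [-0.28963965 -0.11749451 -0.94989679]
(0.538, -0.034, 0.166) [261.79815408 251.02529327]
(0.538, -0.034, 0.036) [259.26454305 193.62796893]
(0.578, -0.141, 0.036) [362.2126701  196.19490861]
[ 0.56971213 -0.01626886  0.23146321] [255.97783906 250.64954506]
196 [ 0.5415735  -0.03308546  0.05461389]
205 [ 0.54184059 -0.03248404  0.08257851]
220 [ 0.54203282 -0.03174547  0.12008764]
235 [ 0.54142244 -0.03150226  0.14815861]
base on plate [ 0.53573711 -0.03580787  0.036     ]
[276.1, 197.6] 0.9 [ 0.53185125 -0.02923138  0.166     ]
[223.2, 168.6] 0.7 [ 0.53869308 -0.02933307  0.166     ]
[88.2, 249.8] 0.31 [ 0.6070299  -0.39732023  0.166     ]
```

The post is at (0.537,−0.033), already lined up 37 mm along tool −x. I'll descend to z≈0.135, close to within 2 mm, then push round the arc.

```bash
python3 -m creep '[[[1,0,0,0.024,0,0,0],[1,0,0,0.024,0,0,0],[1,0,0,0.024,0,0,0],[1,0,0,0.024,0,0,0],[1,0,0,0,0,0,0],[1,-0.006,0,0,0,0,0],[1,-0.006,0,0,0,0,0],[1,-0.004,0,0,0,0,0],[1,0,0,0,0,0,0]]]'
python3 -m creep '[[[1,-0.002,0,0,0,0,-1],[1,-0.004,-0.001,0,0,0,-2],[1,-0.006,-0.001,0,0,0,-3],[1,-0.006,-0.001,0,0,0,-3],[1,-0.006,-0.001,0,0,0,-3],[1,-0.006,-0.001,0,0,0,-3]]]'
python3 - <<'E'
from h import *
s=observe();print(s["position"],s["tool_rot"],s["qpos"])
for n in("top","scene"):
    f=grab_frame(n)
    for th,z in [("post_top",.166),("globe_center",.075)]:
        for r in tip_of(f,th)[:1]: print(n,th,round(r["confidence"],2),np.round(pt(f,*r["position"],z),3))
E
```

```text
clock: 4.55
position: [0.5548, -0.0223, 0.1362]
tool_rot: [3.141, -0.001, 0.385]
force: [-0.1, -0.4, -0.1]
grip_width: 0.0001
finger_force: 0.0
clock: 5.15
position: [0.5261, -0.0311, 0.1355]
tool_rot: [-3.142, -0.001, 0.652]
force: [1.1, 2.6, 1.1]
grip_width: -0.0003
finger_force: 1.2
[ 0.52614648 -0.03109475  0.13550043] [-3.14155658e+00 -8.65201886e-04  6.52107249e-01] [ 0.16325924  0.50926031 -0.28926804  1.93385315  0.21013602  0.72664813
 -1.1676374 ]
scene post_top 0.77 [ 0.502 -0.041  0.166]
scene globe_center 0.63 [ 0.589 -0.211  0.075]
```

```bash
python3 -m creep '[[[1,-0.006,-0.001,0,0,0,-3],[1,-0.006,-0.001,0,0,0,-3],[1,-0.006,-0.001,0,0,0,-3],[1,-0.006,-0.001,0,0,0,-3],[1,-0.006,-0.001,0,0,0,-3],[1,-0.006,-0.001,0,0,0,-3],[1,-0.006,-0.001,0,0,0,-3],[1,-0.006,-0.001,0,0,0,-3],[1,-0.006,-0.001,0,0,0,-3],[1,-0.006,-0.001,0,0,0,-3]]]'
python3 - <<'E'
from h import *
c=np.array([.578,-.140])
s=observe();q=np.array(s["position"][:2])-c;print("tcp r",np.hypot(*q),"ang",np.degrees(np.arctan2(q[1],q[0])),s["tool_rot"],s["qpos"])
for n in("top","scene"):
    f=grab_frame(n)
    for th,z in [("post_top",.166),("globe_center",.075),("globe_top",.114)]:
        for r in tip_of(f,th)[:1]:
            X=pt(f,*r["position"],z); d=X[:2]-c; print(n,th,round(r["confidence"],2),np.round(X,3),"r",np.hypot(*d),"ang",np.degrees(np.arctan2(d[1],d[0])))
E
```

```text
clock: 6.45
position: [0.4809, -0.0707, 0.1352]
tool_rot: [-3.141, -0.0, 1.173]
force: [-2.1, 3.2, -0.4]
grip_width: -0.0001
finger_force: 1.3
tcp r 0.11932268470863581 ang 144.501241296967 [-3.14112437e+00 -3.35004846e-04  1.17330058e+00] [ 0.35554542  0.47164903 -0.42849998  2.03025629  0.29691042  0.69919897
 -0.65849389]
top globe_center 0.45 [ 0.625 -0.205  0.075] r 0.08002236236646808 ang -54.0315441970626
top globe_top 0.69 [ 0.615 -0.201  0.114] r 0.07199170823069764 ang -58.62110849034204
scene globe_center 0.92 [ 0.628 -0.198  0.075] r 0.07625877481219631 ang -49.192496284660955
scene globe_top 0.88 [ 0.622 -0.195  0.114] r 0.07046768077522432 ang -51.22316022680497
```

```bash
python3 -m creep '[[[1,-0.006,-0.001,0,0,0,-3],[1,-0.006,-0.001,0,0,0,-3],[1,-0.006,-0.001,0,0,0,-3],[1,-0.006,-0.001,0,0,0,-3],[1,-0.006,-0.001,0,0,0,-3],[1,-0.006,-0.001,0,0,0,-3],[1,-0.006,-0.001,0,0,0,-3],[1,-0.006,-0.001,0,0,0,-3],[1,-0.006,-0.001,0,0,0,-3],[1,-0.004,-0.001,0,0,0,-2]]]'
python3 - <<'E'
from h import *
c=np.array([.578,-.140])
s=observe();q=np.array(s["position"][:2])-c;print("tcp r",np.hypot(*q),"ang",np.degrees(np.arctan2(q[1],q[0])),s["tool_rot"],s["qpos"])
for n in("top","scene"):
    f=grab_frame(n)
    for th,z in [("front",.036),("post_top",.166),("globe_center",.075),("globe_top",.114)]:
        for r in tip_of(f,th)[:1]:
            X=pt(f,*r["position"],z); d=X[:2]-c; print(n,th,round(r["confidence"],2),np.round(X,3),"r",np.hypot(*d),"ang",np.degrees(np.arctan2(d[1],d[0])))
    cv2.imwrite(f"pics/{n}2.png",f["image"][:,:,::-1])
    # card position: tall dark pixels, from the range image
    R,t=np.array(f["R"]),np.array(f["t"]); v,u=np.mgrid[:384,:512]; D=f["range_z"]
    X=np.stack([(u-f["cx"])/f["fx"]*D,(v-f["cy"])/f["fy"]*D,D],-1).reshape(-1,3); X=(X-t)@R
    r=np.hypot(X[:,0]-c[0],X[:,1]-c[1]); m=(r<.19)&(r>.145)&(X[:,2]>.03)&(X[:,2]<.06)&(X[:,0]>.65)
    k=X[m].mean(0); print(n,"card",m.sum(),k,np.degrees(np.arctan2(k[1]-c[1],k[0]-c[0])))
E
```

```text
clock: 7.85
position: [0.4613, -0.1261, 0.1352]
tool_rot: [-3.141, -0.0, 1.679]
force: [0.6, 1.7, -0.7]
grip_width: 0.0
finger_force: 0.9
tcp r 0.11754857226910456 ang 173.1894204620998 [-3.14132217e+00 -2.83542251e-04  1.67884689e+00] [ 0.5716333   0.48142225 -0.55406555  2.04473807  0.38011009  0.71555325
 -0.11487446]
top front 0.97 [ 0.649 -0.162  0.036] r 0.07427124748407715 ang -17.00785729187097
top post_top 0.81 [ 0.466 -0.131  0.166] r 0.11282119509449602 ang 175.30906963111647
top globe_center 0.69 [ 0.654 -0.169  0.075] r 0.0817838338993152 ang -20.74832071348442
top globe_top 0.87 [ 0.636 -0.16   0.114] r 0.06120002498760779 ang -19.54810981069884
top card 62 [ 0.71792234 -0.1946586   0.05365934] -21.337371296935224
scene front 0.79 [ 0.651 -0.158  0.036] r 0.07537814782295355 ang -14.16880755400455
scene post_top 0.7 [ 0.462 -0.139  0.166] r 0.11644838785817851 ang 179.45595416285332
scene globe_center 0.9 [ 0.644 -0.174  0.075] r 0.0741548274459135 ang -27.65230804367486
scene globe_top 0.77 [ 0.638 -0.164  0.114] r 0.06435146151556365 ang -21.679538665108268
scene card 365 [ 0.72416601 -0.19820188  0.04527875] -21.711963868002076
```

View pics/scene2.png

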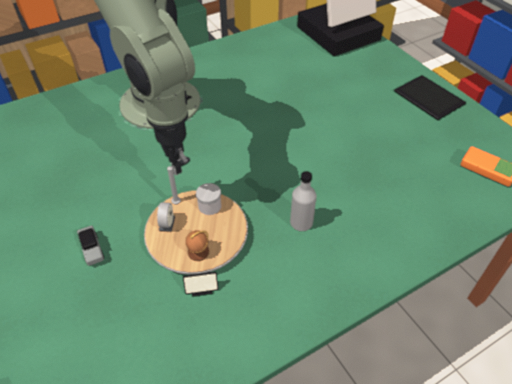

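The globe (197,243) is almost behind the card (201,284), about 4° short. I'll give it a last small push, back off and rise.

```bash
python3 -m creep '[[[1,-0.005,-0.001,0,0,0,-2.5],[1,-0.003,0,0,0,0,-1.5],[1,0,0,0,0,0,0],[1,0,0,0,0,0,0],[1,0.004,0,0,0,0,0],[1,0.01,0,0,0,0,0],[1,0.016,0,0,0,0,0],[1,0,0,0,0,0,0]]]'
python3 -m creep '[[[1,0,0,-0.03,0,0,0],[1,0,0,-0.03,0,0,0],[1,0,0,-0.02,0,0,0],[1,0,0,0,0,0,0],[1,0,0,0,0,0,0]]]'
python3 - <<'E'
from h import *
from scipy.spatial.transform import Rotation as Ro
c=np.array([.578,-.140])
s=observe();p=np.array(s["position"]);R=Ro.from_euler("xyz",s["tool_rot"]).as_matrix(); print(p,s["tool_rot"])
for n in("wrist","top","scene"):
    f=grab_frame(n)
    g=dict(f)
    if n=="wrist":
        T=R@np.array(f["T_tool_cam"])[:3,:3]; tc=R@np.array(f["T_tool_cam"])[:3,3]+p; g["R"]=T.T; g["t"]=-T.T@tc
    for th,z in [("stand",0),("front",.036),("post_top",.166),("globe_center",.075),("globe_top",.114),("globe",.036)]:
        for r in tip_of(f,th)[:1]:
            X=pt(g,*r["position"],z); d=X[:2]-c; print(n,th,round(r["confidence"],2),np.round(X,3),"r",round(np.hypot(*d),3),"ang",np.degrees(np.arctan2(d[1],d[0])))
    if n=="wrist": cv2.imwrite("pics/w3.png",f["image"][:,:,::-1])
E
```

```text
clock: 9.15
position: [0.4558, -0.1022, 0.1354]
tool_rot: [3.141, -0.001, 1.75]
force: [1.1, -0.2, -0.2]
grip_width: -0.0001
finger_force: 0.0
clock: 9.65
position: [0.456, -0.1046, 0.2153]
tool_rot: [3.141, 0.001, 1.747]
force: [0.2, 0.7, -0.1]
grip_width: -0.0003
finger_force: 0.0
[ 0.45604841 -0.10461242  0.21526218] [3.14124405e+00 5.14606513e-04 1.74682672e+00]
wrist stand 0.74 [ 0.575 -0.138  0.   ] r 0.004 ang 151.2134163627389
wrist globe_center 0.72 [ 0.645 -0.159  0.075] r 0.069 ang -15.692453595235362
wrist globe_top 0.79 [ 0.648 -0.163  0.114] r 0.074 ang -17.943093907178575
wrist globe 0.74 [ 0.649 -0.161  0.036] r 0.074 ang -16.303533584536066
top stand 0.9 [ 0.583 -0.139  0.   ] r 0.005 ang 13.794854740260888
top front 0.59 [ 0.654 -0.165  0.036] r 0.08 ang -18.50112179917369
top globe_center 0.68 [ 0.656 -0.166  0.075] r 0.082 ang -18.560734991793485
top globe_top 0.57 [ 0.647 -0.152  0.114] r 0.07 ang -9.68601177752439
scene stand 0.58 [ 0.578 -0.145  0.   ] r 0.005 ang -92.82436806388424
scene front 0.84 [ 0.653 -0.164  0.036] r 0.078 ang -17.767878250237683
scene post_top 0.89 [ 0.471 -0.148  0.166] r 0.107 ang -175.87218402572623
scene globe_center 0.87 [ 0.652 -0.16   0.075] r 0.077 ang -15.416789925681098
scene globe_top 0.59 [ 0.644 -0.158  0.114] r 0.068 ang -15.099997522653691
scene globe 0.83 [ 0.649 -0.158  0.036] r 0.073 ang -14.341885793625003
```

View pics/w3.png

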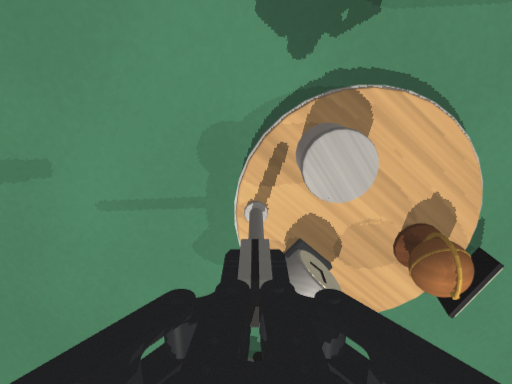

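Turntable released; the globe at about (0.650,−0.161) coincides with front at about (0.652,−0.164). Moving above it.

```bash
python3 -m creep '[[[1,-0.011,0.0225,0,0,0,0],[1,-0.011,0.0225,0,0,0,0],[1,-0.011,0.0225,0,0,0,0],[1,-0.011,0.0225,0,0,0,0],[1,-0.011,0.0225,0,0,0,0],[1,-0.011,0.0225,0,0,0,0],[1,-0.011,0.0225,0,0,0,0],[1,-0.011,0.0225,0,0,0,0],[1,0,0,0,0,0,0],[1,0,0,0,0,0,0]]]'
python3 -m creep '[[[1,0,0,0.02,0,0,0],[1,0,0,0.02,0,0,0],[1,0,0,0.02,0,0,0],[1,0,0,0,0,0,0],[1,0,0,0,0,0,0]]]'
python3 - <<'E'
from h import *
for n in("scene","top"):
    f=grab_frame(n)
    i=f["image"][170:310,120:330] if n=="scene" else f["image"][120:250,220:410]
    cv2.imwrite(f"pics/{n}4.png",cv2.resize(i,None,fx=3,fy=3)[:,:,::-1])
    for th,z in [("front",.036),("globe_center",.075),("globe_top",.114),("post_top",.166),("flask_center",.095),("car_center",.025)]:
        for r in tip_of(f,th)[:1]: print(n,th,round(r["confidence"],2),np.round(pt(f,*r["position"],z),3))
E
```

```text
clock: 11.7
position: [0.6486, -0.1594, 0.2147]
tool_rot: [-3.141, -0.001, 1.747]
force: [-0.7, 0.8, 0.5]
grip_width: -0.0001
finger_force: 0.0
clock: 12.2
position: [0.6485, -0.1595, 0.156]
tool_rot: [-3.142, -0.0, 1.747]
force: [-0.0, -0.5, 1.1]
grip_width: -0.0001
finger_force: 0.0
scene front 0.64 [ 0.479 -0.387  0.036]
scene globe_center 0.94 [ 0.649 -0.161  0.075]
scene globe_top 0.76 [ 0.643 -0.158  0.114]
scene post_top 0.84 [ 0.47  -0.144  0.166]
scene flask_center 0.63 [0.683 0.121 0.095]
scene car_center 0.72 [ 0.641 -0.155  0.025]
top front 0.97 [ 0.647 -0.155  0.036]
top globe_center 0.65 [ 0.652 -0.166  0.075]
top globe_top 0.78 [ 0.643 -0.167  0.114]
top post_top 0.94 [ 0.466 -0.152  0.166]
top flask_center 0.72 [0.671 0.125 0.095]
```

View pics/scene4.png

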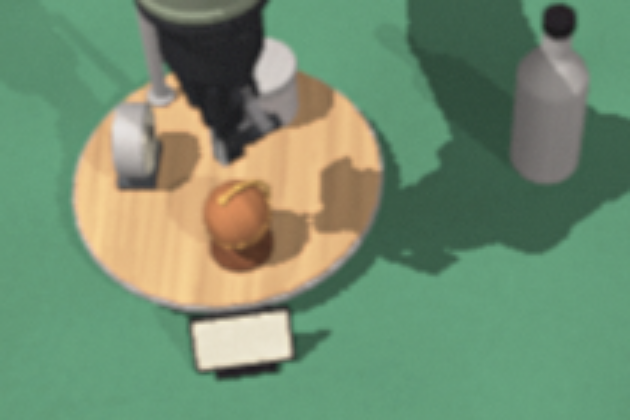

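The globe stands directly behind the card, with the fingertips just above it (crop, tips at about (228,160), globe top at (238,185)). Nothing is touching. I'll hold there, then hand in.

```bash
for i in 1 2 3; do python3 -m creep '[[[1,0,0,0,0,0,0],[1,0,0,0,0,0,0],[1,0,0,0,0,0,0],[1,0,0,0,0,0,0],[1,0,0,0,0,0,0],[1,0,0,0,0,0,0],[1,0,0,0,0,0,0],[1,0,0,0,0,0,0],[1,0,0,0,0,0,0],[1,0,0,0,0,0,0]]]' | sed -n 1,2p; done
python3 -c "
from workcell import *
print(job_done())"
```

```text
clock: 13.9
position: [0.6487, -0.1596, 0.1553]
clock: 14.9
position: [0.6488, -0.1596, 0.1553]
clock: 15.9
position: [0.6487, -0.1596, 0.1553]
the job is handed in; nothing more can be done
None
```

I pushed the turntable round until the globe stood behind the price card, let go, pointed down from about 4 cm above the globe for over 3 s and handed the job in at about 16 s; by my camera measurements the globe is within a few millimetres of the mark, but no verdict came back.

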